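Seat a length bar on the comparator bench

TASK

Set up the 100 mm length bar (the one with the black sleeve) on the comparator bench: lay it gently in the V-groove two or three centimetres short of the anvil, slide it along the groove until its end bears on the anvil, and keep it pressed there gently, with about 8 N and never a hard shove, for about a second. Then slide the dial indicator's carriage up until its plunger meets the other end of the bar and is pressed in about 4 mm, and let go. Leave the shorter bar and the things standing around where they are.

Things in the scene. Friction and masses are not known exactly. Their poses are not given: they have to be found in the camera images.
- bench: Comparator bench, fixed. Base plate 360 x 80 x 18 mm, blue-grey. Origin on the table under the groove; x runs along the groove to the anvil, z up. Plate from x -225 to +135 mm. Steel rail 19 mm wide, x -65 to +85, with a 90 degree V-groove in its top (rail top 49 mm, V bottom 40 mm over the table). A bar in it has its axis at y 0, 55.6 mm up; fingers can pass down on both sides of the rail.
- headstock: Block 26 x 50 x 54 mm at the bench's +x end; origin at the foot of its groove-side face, 18 mm over the table, axes as bench. Carries the anvil, the end stop: bright 14 mm pin in line with the bar. Its flat face stands 13 to 35 mm out of the block (to -x), wherever it was locked: not measured, does not yield. Right push on it about 8 N (4 to 12); over 15 N spoils its lapped face.
- bar: Length bar to be set up: bright steel cylinder 22 mm in diameter, 100 mm long, about 0.3 kg, with a thin 30 mm wide black sleeve round its middle. Origin at its centre, x along its axis, either end may go to the anvil. It starts lying level in a wooden rest, axis 41 mm above the table. Its own weight makes it drag in the groove with about 1 N; bearing down on it adds to that.
- bar_short: The other bar, same diameter, 75 mm long, blue sleeve, lying in the other place of the rest. Leave it there.
- rest: Wooden rest, fixed, base 100 x 145 x 12 mm, origin under its centre. Two cross strips (10 mm thick, 27 mm either side of the middle) carry both bars parallel to its x, 65 mm apart, undersides 30 mm over the table; cheeks beside the bars reach 38 mm. Between the strips 44 mm are free for fingers. Which bar lies in which place varies.
- carriage (a joint): Position of the indicator carriage along the bench, m: 0 at its rear end, grows towards the anvil, up to 0.095. Stiff slide: it takes about 5 N to move and stays where it is left.
- thumb_post (a point): Grip point on the carriage's thumb post: brass-coloured upright block 18 mm along the bench, 14 mm across it, free on both sides across; this point is 78 mm and the post's top 92 mm over the table; its foot stands on the carriage plate, 30 mm over the table.
- plunger_tip (a point): Ball tip of the indicator's plunger, facing the bench's +x, at the height of the bar's axis. It lies 125 mm ahead of the thumb post's centre when the plunger is out. The dial (56 mm disc, face up, its top 65 mm above the table) sits between, its edge 27 mm ahead of the post's centre.
- plunger (a joint): How far the indicator's plunger is pressed in, m: 0 out, 0.010 fully in. Spring 1.4 N at 0, 2.4 N fully in. Do not drive it fully in.
- weight: Steel knob weight 38 mm in diameter, 64 mm tall, standing by. Origin under its centre.
- weighing_bottle: Small stoppered glass bottle, 43 mm in diameter, 63 mm tall, standing by. Origin under its centre.
- oil_bottle: Small bottle with a red cap, 36 mm in diameter, 75 mm tall, standing by. Origin under its centre.
Mind the look-alikes: they are no part of the job. Leave any green or red look-alike of the bar alone.

How it is judged:
By the outcome, as a careful person would: the job done as asked, in the order asked, and still so for the second after the job is handed in, with the robot touching nothing.
It also fails if it takes over 61 s, if anything falls off the work surface, if the arm or the gripper's body presses on something with over 40 N, if the wrist force passes 120 N, or if a joint passes its speed limit or range.

ROBOT

A 6-joint arm with a two-finger parallel gripper is mounted at the origin on the work surface. World frame = base frame: x ahead of the robot, y to its left, z up, the work surface at z = 0. Lengths are in mm, angles in rad, forces in N, time in s.
With the tool pointing down it reaches from about 250 to 800 mm from the base axis. Payload 8.5 kg.
Tool frame: the origin (TCP) lies midway between the tips of the shut fingers; the grasp point (between the pads) lies bot.grip_depth behind it (bot.grip_depth is the distance from the TCP to the grasp point, in mm); z points along the fingers, y is the line along which they close (so a half turn about z gives the same grasp; the last joint's range is limited). The gripper opens to 85 mm and grips with 20 to 120 N. Pads are 22 mm wide; open, the fingers measure 114 mm over their backs; the gripper's body (76 mm by 85 mm) begins 54 mm behind the grasp point. The pads swing forward as they close: fully open they stand 13 mm farther back than shut.
Start: joints at [1.254, 0.238, -0.013, 1.319, 0, 1.571], TCP at [163.535, 498.83, 197.876] pointing down, gripper open.
Joint ranges: [-2.66, 2.66], [-1.03, 1.9], [-1.14, 1.46], [-1.82, 2.27], [-1.45, 1.34], [-3.14, 3.14]. Speed limits (rad/s): [2.22, 2.22, 2.79, 3.14, 3.14, 3.14].

INTERFACE

Orientations are given as a unit quaternion [w, x, y, z].
In Python, from plant import bot gives the robot as it stands.
- The arm moves only by the tool send_rows, never from a script. Its argument "increments" is a list of rows, each a list of 3 entries, a list of its own where there are three numbers: the shift along the tool's x, y, z in mm, then the turn, a rotation vector about the tool's x, y, z in degrees, then the gripper's target within -1 to 1 (fully open at 1, half-way at 0, shut at -1). A call has exactly 10 rows; each row is the pose to reach, as a shift and turn from the pose commanded when the call began, along the tool's axes at that moment; what a row does not reach only later rows make up. A row lasts 1/12 s, in which the tool goes at most 41.7 mm and 7.16 degrees, less where a joint would pass 70% of its speed; a pose out of reach is approached as far as the arm can. A call with a gripper value outside its range is refused whole. The fingers move at their own pace and stop on an object; "force" is the grip in N (left out, the last holds). Time passes only in rows, so rows that repeat a pose let the fingers close, or fill a call up. It gives the time, the measured TCP pose, the force, the opening and the grip force at its end, in the units of the state.
- bot.observe(): the state, without advancing time (a new reading comes with each control period).
- bot.grab_frame(name): name is "scene" or "top"; returns the picture (480x640x3 uint8, red, green, blue); there is no depth.
- bot.get_calibration(name): a dict with "intrinsics" (3x3 intrinsics, pixels), "extrinsics" (4x4, takes a point from camera to world coordinates). Camera axes: x right, y down, z forward; pixel columns grow to the right and rows downward; lengths in mm; the calibration is good to about 2 mm. A picture is of the moment at which its call begins. get_calibration takes no time and is no camera call.
- bot.close_job(): hands the job in; it is judged then, once.
The state is a dict: "time": time; "joint_positions": joint angles; "joint_velocities": joint speeds; "joint_efforts": joint torques, N m; "tool_pos": TCP position; "tool_rot": TCP orientation; "force": force on the tool from outside, world axes, zero at the start; "ft_torque": the same for the moment, N m; "opening": opening from 0.0 (shut) to 1.0 (fully open); "finger_force": force on a finger pad.
Only numpy, scipy, OpenCV 4.12 (cv2) and the standard library are available. Lean on these libraries where they do the work, as an engineer would, in place of code of your own. Each camera call takes 0.05 s, during which the arm holds its last target. There are 200 camera calls.

## Working session

There is one attempt and no reset: what is moved stays moved. The work goes in short steps, Python scripts to look and compute and a tool call to move; the robot and the scene stay as the last step left them, time stands still between calls to the robot, and variables do not carry over. Pictures are saved under pics/ and viewed, at most 10 in all, crops included, and the job is handed in when it is done.

Besides the shell and the picture viewer there is one more tool, called after "Request:" as name(argument=value, ...) on one line, values as JSON. send_rows: Moves the arm, as the interface text tells. Its arguments: {"type":"object","properties":{"increments":{"type":"array"},"force":{"type":"number"}},"required":["increments"]}

```bash
mkdir -p pics; ls; python3 - <<'E'
from plant import bot
import cv2,numpy as np
for n in("scene","top"):
    im=bot.grab_frame(n); cv2.imwrite(f"pics/{n}0.png",im[:,:,::-1]); c=bot.get_calibration(n); print(n,np.round(c["intrinsics"],1).tolist(),np.round(c["extrinsics"],3).tolist())
print(bot.grip_depth,bot.observe())
E
```

```text
pics
scene [[568.3, 0.0, 327.2], [0.0, 568.3, 238.2], [0.0, 0.0, 1.0]] [[0.483, 0.708, -0.515, 1177.102], [0.875, -0.402, 0.268, -350.839], [-0.017, -0.581, -0.814, 978.817], [0.0, 0.0, 0.0, 1.0]]
top [[598.1, 0.0, 312.9], [0.0, 598.1, 238.8], [0.0, 0.0, 1.0]] [[0.001, -0.986, 0.169, 403.168], [-1.0, 0.002, 0.015, -48.115], [-0.015, -0.169, -0.985, 1136.342], [0.0, 0.0, 0.0, 1.0]]
18.700000000000003 {'time': 0.1, 'joint_positions': array([ 1.25402240e+00,  2.38727208e-01, -1.41493783e-02,  1.31921021e+00,
       -1.46031750e-05,  1.57080872e+00]), 'joint_velocities': array([ 0.00050618, -0.00051565,  0.00232309, -0.00011469,  0.00165006,
        0.00197165]), 'joint_efforts': array([-6.48753794e-04, -5.39722753e+01,  3.46997058e+01,  1.34758974e-02,
       -3.52716495e-05,  1.68203422e-05]), 'tool_pos': array([163.41560845, 498.48679063, 197.34658697]), 'tool_rot': array([-9.45554808e-05,  1.57731648e-01,  9.87481803e-01, -6.38308140e-04]), 'force': array([-0.18189836, -1.048686  ,  0.52234901]), 'ft_torque': array([-0.00788052,  0.02182492,  0.02563467]), 'finger_force': 0.0, 'opening': 1.0050558222879273}
```

View pics/scene0.png

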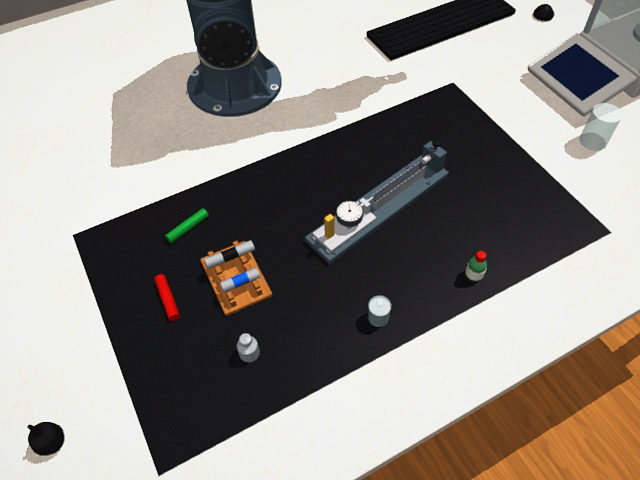

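View pics/top0.png

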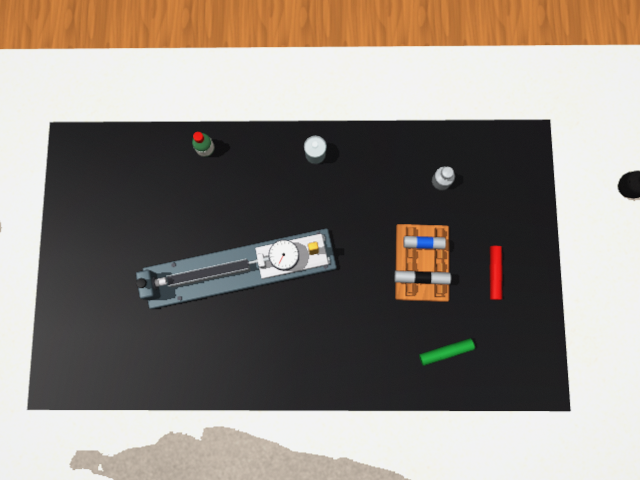

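The scene view shows the black-sleeved bar at about (231,253) and the blue-sleeved short bar at (240,280). There are also a green look-alike at (187,225), a red one at (166,297), the post at (329,227) and the headstock at (434,156). In the top view the black-sleeved bar is at (422,278), blue at (425,242), green at (447,352), red at (496,272), the post at (313,248) and the anvil at about (160,282). The bright steel bar with the black sleeve, which is also the longer one, fits the description. I'll confirm it in an enlarged crop.

```bash
cat > h.py <<'E'
import numpy as np,cv2
from plant import bot
C={n:bot.get_calibration(n) for n in("scene","top")}
def ray(n,p):
    K,E=np.array(C[n]["intrinsics"]),np.array(C[n]["extrinsics"])
    return E[:3,3],E[:3,:3]@np.linalg.solve(K,[p[0],p[1],1.])
def onz(n,p,z):
    o,d=ray(n,p); return o+d*(z-o[2])/d[2]
def tri(ps,pt):
    o,d=ray("scene",ps);q,e=ray("top",pt); d=d/np.linalg.norm(d);e=e/np.linalg.norm(e)
    s,t=np.linalg.lstsq(np.c_[d,-e],q-o,rcond=None)[0]; a,b=o+s*d,q+t*e
    return np.round((a+b)/2,1),round(float(np.linalg.norm(a-b)),1)
E
python3 - <<'E'
import cv2,numpy as np
from h import *
t=cv2.imread("pics/top0.png");s=cv2.imread("pics/scene0.png")
r=lambda im,x0,y0,x1,y1,f:cv2.resize(im[y0:y1,x0:x1],None,fx=f,fy=f,interpolation=cv2.INTER_CUBIC)
o=np.zeros((600,800,3),np.uint8)
def put(im,x,y): im=im[:600-y,:800-x]; o[y:y+im.shape[0],x:x+im.shape[1]]=im
put(r(t,130,225,343,312,3.75),0,0); put(r(s,300,135,460,265,2.0),0,335); put(r(t,390,218,456,306,3),330,335); put(r(s,195,232,280,318,3),540,335)
cv2.imwrite("pics/crop1.png",o)
for n,im in(("scene",s),("top",t)):
    hsv=cv2.cvtColor(im,cv2.COLOR_BGR2HSV)
    for nm,lo,hi in(("blue",(105,150,80),(130,255,255)),("brass",(20,150,100),(32,255,255))):
        m=cv2.inRange(hsv,lo,hi); k,_,st,ce=cv2.connectedComponentsWithStats(m)
        print(n,nm,[(st[i].tolist(),np.round(ce[i],1).tolist()) for i in range(1,k) if st[i,4]>25])
E
```

```text
scene blue [([232, 272, 17, 15, 158], [240.2, 279.2])]
scene brass [([325, 214, 9, 24, 161], [329.0, 224.9])]
top blue [([417, 237, 16, 11, 170], [424.7, 242.1])]
top brass [([309, 242, 9, 9, 61], [312.8, 246.2])]
```

View pics/crop1.png

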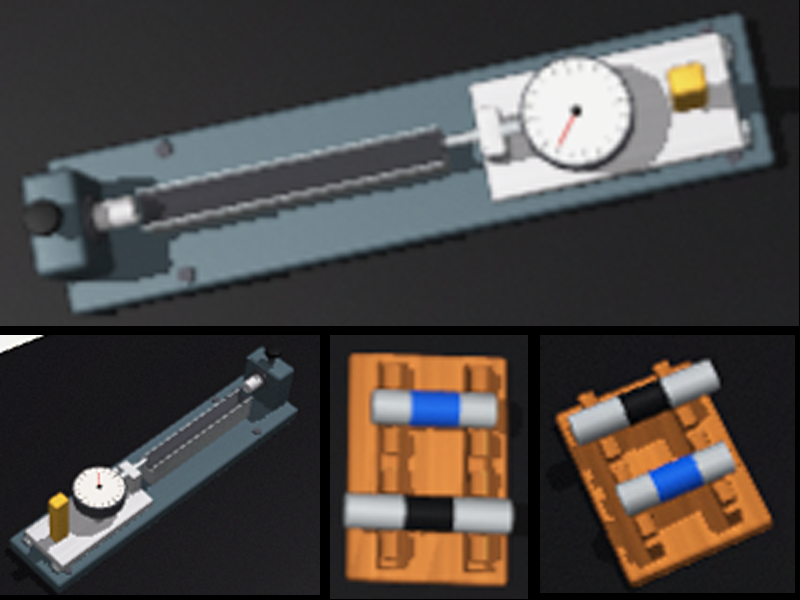

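The crop confirms it: steel bar with a black sleeve, top view sleeve centre (423,277), ends about (395,277) and (451,278). The anvil's bright pin ends near top pixel (168,282), the post top is at (313.5,247), and the plate corners are clear.

```bash
python3 - <<'E'
from h import *
t=cv2.imread("pics/top0.png");s=cv2.imread("pics/scene0.png")
P={}
for n,im,(x0,y0,x1,y1) in(("top",t,(392,268,456,290)),("scene",s,(200,236,260,270))):
    h=cv2.cvtColor(im,cv2.COLOR_BGR2HSV); m=((h[...,1]<60)&(h[...,2]>90)).astype(np.uint8)
    z=np.zeros_like(m); z[y0:y1,x0:x1]=m[y0:y1,x0:x1]
    k,_,st,ce=cv2.connectedComponentsWithStats(z)
    big=sorted([i for i in range(1,k) if st[i,4]>40],key=lambda i:ce[i][0]); print(n,[(st[i].tolist(),np.round(ce[i],1).tolist()) for i in big])
    pts=cv2.findNonZero(z); R=cv2.minAreaRect(pts); P[n]=R; print(R)
print("bar tri",tri(P["scene"][0],P["top"][0]))
a,b=(onz("top",p,44) for p in((395,276.9),(451,278.2)));print("ends z44",a.round(1),b.round(1),np.linalg.norm(a-b))
pc={"A rear+":(740,14),"B rear-":(773,160),"C front-":(72,312)}
for k,(x,y) in pc.items(): print(k,onz("top",(130+x/3.75,225+y/3.75),18).round(1))
f=lambda x,y,z:onz("top",(130+x/3.75,225+y/3.75),z)
r0,r1=f(442.5,145,49),f(146,209,49); print("rail",r0.round(1),r1.round(1),np.linalg.norm(r1-r0),np.degrees(np.arctan2(*(r1-r0)[[1,0]])))
print("post top",f(688,80,92).round(1)," anvil face",f(140,207,60).round(1),"pin root",f(94,215,58).round(1))
g=lambda x,y:(300+x/2,135+(y-335)/2); T=lambda x,y:(130+x/3.75,225+y/3.75)
print("post tri",tri(g(59,500),T(688,75)))
print("post brass bottom z30 scene", onz("scene",(329,237),30).round(1))
E
```

```text
top [([395, 271, 21, 12, 230], [404.8, 276.2]), ([431, 272, 20, 12, 232], [440.3, 277.6])]
((422.4844055175781, 276.99951171875), (55.31674575805664, 11.400684356689453), 1.7899105548858643)
scene [([205, 252, 19, 16, 175], [213.9, 259.6]), ([235, 240, 20, 15, 174], [244.6, 247.2])]
((230.5, 254.5), (29.0, 51.0), 90.0)
bar tri (array([ 520.9, -230.6,   39. ]), 4.3)
ends z44 [ 519.9 -181.7   44. ] [ 517.4 -283.7   44. ] 102.03145435616437
A rear+ [614.7 -58.5  18. ]
B rear- [540.2 -74.7  18. ]
C front- [464.4 274.7  18. ]
rail [544.   87.6  49. ] [512.7 231.9  49. ] 147.66222206453236 102.22285306604249
post top [569.1 -33.2  92. ]  anvil face [512.6 232.   60. ] pin root [508.9 254.7  58. ]
post tri (array([572.5, -31.6,  90.2]), 3.3)
post brass bottom z30 scene [575.7 -33.7  30. ]
```

Bar centre is about (519,-233,41), yaw 88.6°. The bench axis runs at 102.2° with its origin near (530,151.6), the anvil face is near bench x 82, and the post is at about (569,-33). First move: over the bar.

Request:
send_rows(increments=[[[-28,-29,2],[0,0,3.7],0],[[-56,-58,4],[0,0,7.4],0],[[-84,-87,6],[0,0,11.1],0],[[-112,-116,8],[0,0,14.8],0],[[-140,-145,10],[0,0,18.5],0],[[-168,-174,12],[0,0,22.2],0],[[-196,-203,14],[0,0,25.9],0],[[-224,-232,16],[0,0,29.6],0],[[-252,-261,18],[0,0,33.3],0],[[-280,-290,20],[0,0,37],0]], force=25)

```text
time: 0.93
tool_pos: [339.4, 134.2, 177.9]
tool_rot: [0.0, 0.464, 0.886, 0.0]
force: [1.5, 0.2, 0.5]
opening: 0.498
finger_force: 0.0
```

```bash
cat > nav.py <<'E'
# tracks the commanded pose (x,y,z,theta of tool x); add() logs a sent shift, to() gives the shift wanted
import json,os,sys,numpy as np
F="cmd.json"; p=json.load(open(F)) if os.path.exists(F) else [163.535,498.83,197.876,161.85]
def add(sx,sy,sz,rz):
    c,s=np.cos(np.radians(p[3])),np.sin(np.radians(p[3]))
    p[0]+=sx*c+sy*s; p[1]+=sx*s-sy*c; p[2]-=sz; p[3]-=rz; json.dump(p,open(F,"w")); print("cmd",np.round(p,2))
def to(X,Y,Z,th):
    c,s=np.cos(np.radians(p[3])),np.sin(np.radians(p[3])); d=X-p[0],Y-p[1]
    print("shift",np.round([d[0]*c+d[1]*s,d[0]*s-d[1]*c,p[2]-Z],2),"rz",round(p[3]-th,2))
E
python3 -c "
from nav import *
add(-280,-290,20,37); to(519,-232.5,110,88.6)
from plant import bot; print(bot.observe()['tool_pos'],bot.observe()['force'],bot.observe()['opening'])"
```

```text
cmd [339.27 136.04 177.88 124.85]
shift [-405.15  -63.1    67.88] rz 36.25
[339.42138505 134.15306803 177.86044768] [1.51506263 0.23327917 0.50278543] 0.49826750748518067
```

Request:
send_rows(increments=[[[-41,-6.3,3],[0,0,3.6],0],[[-81,-12.6,6],[0,0,7.3],0],[[-122,-18.9,10],[0,0,10.9],0],[[-162,-25.2,15],[0,0,14.5],0],[[-203,-31.5,20],[0,0,18.1],0],[[-243,-37.9,30],[0,0,21.8],0],[[-284,-44.2,40],[0,0,25.4],0],[[-324,-50.5,50],[0,0,29],0],[[-365,-56.8,60],[0,0,32.6],0],[[-405,-63.1,68],[0,0,36.2],0]])

```text
time: 1.77
tool_pos: [518.2, -232.8, 109.2]
tool_rot: [-0.0, 0.717, 0.697, -0.0]
force: [0.7, 1.2, 1.4]
opening: 0.496
finger_force: 0.0
```

Request:
send_rows(increments=[[[0,0,0],[0,0,0],0],[[0,0,0],[0,0,0],0],[[0,0,10],[0,0,0],0],[[0,0,20],[0,0,0],0],[[0,0,30],[0,0,0],0],[[0,0,40],[0,0,0],0],[[0,0,40],[0,0,0],0],[[0,0,40],[0,0,0],0],[[0,0,40],[0,0,0],0],[[0,0,40],[0,0,0],0]])

```text
time: 2.6
tool_pos: [518.5, -230.8, 70.9]
tool_rot: [0.0, 0.715, 0.699, 0.0]
force: [0.8, -1.1, 0.9]
opening: 0.502
finger_force: 0.0
```

```bash
python3 - <<'E'
from nav import *
add(-405,-63.1,68,36.2); add(0,0,40,0); to(519,-232.5,24,88.6)
from h import *
ims=[bot.grab_frame(n)[:,:,::-1] for n in("top","scene")]
o=np.hstack([cv2.resize(ims[0][210:330,370:490],(400,400),interpolation=2),cv2.resize(ims[1][190:320,170:300],(400,400),interpolation=2)]);cv2.imwrite("pics/over.png",o)
E
```

```text
cmd [ 518.91 -232.38  109.88   88.65]
cmd [ 518.91 -232.38   69.88   88.65]
shift [-0.11  0.09 45.88] rz 0.05
```

View pics/over.png

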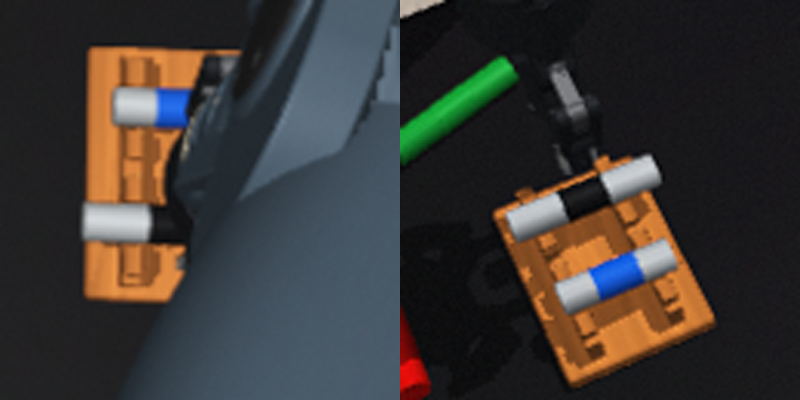

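The view shows the open fingers above the black sleeve (scene crop prongs at about (560–595,160), sleeve (585,200)), and nothing is disturbed. I'm going down to grasp height.

Request:
send_rows(increments=[[[0,0,5],[0,0,0],0],[[0,0,11],[0,0,0],0],[[0,0,17],[0,0,0],0],[[0,0,23],[0,0,0],0],[[0,0,29],[0,0,0],0],[[0,0,35],[0,0,0],0],[[0,0,40],[0,0,0],0],[[0,0,45],[0,0,0],0],[[0,0,46],[0,0,0],0],[[0,0,46],[0,0,0],0]])

```text
time: 3.53
tool_pos: [517.8, -230.7, 23.8]
tool_rot: [-0.0, 0.715, 0.699, -0.0]
force: [0.0, 0.4, -0.1]
opening: 0.499
finger_force: 0.0
```

Request:
send_rows(increments=[[[0,0,0],[0,0,0],-0.2],[[0,0,0],[0,0,0],-0.3],[[0,0,0],[0,0,0],-0.35],[[0,0,0],[0,0,0],-0.4],[[0,0,0],[0,0,0],-0.45],[[0,0,0],[0,0,0],-0.5],[[0,0,0],[0,0,0],-0.6],[[0,0,0],[0,0,0],-0.7],[[0,0,0],[0,0,0],-0.8],[[0,0,0],[0,0,0],-1]], force=25)

```text
time: 4.37
tool_pos: [518.1, -230.8, 24.3]
tool_rot: [0.0, 0.715, 0.699, -0.0]
force: [-0.2, 0.8, 0.3]
opening: 0.002
finger_force: 0.0
```

```bash
python3 - <<'E'
from nav import *
add(0,0,46,0)
from h import *
ims=[bot.grab_frame(n)[:,:,::-1] for n in("top","scene")]
o=np.hstack([cv2.resize(ims[0][210:330,370:490],(400,400),interpolation=2),cv2.resize(ims[1][190:320,170:300],(400,400),interpolation=2)]);cv2.imwrite("pics/miss.png",o)
for n in C:
    E=np.linalg.inv(C[n]["extrinsics"]); K=np.array(C[n]["intrinsics"])
    for q in([518.1,-230.8,24.3],[519,-233,41]):
        v=K@(E@[*q,1])[:3]; print(n,q,v[:2]/v[2])
E
```

```text
cmd [ 518.91 -232.38   23.88   88.65]
scene [518.1, -230.8, 24.3] [229.92767215 257.67034898]
scene [519, -233, 41] [227.77817405 253.82560721]
top [518.1, -230.8, 24.3] [420.21970892 278.95467969]
top [519, -233, 41] [422.88142053 277.52368427]
```

View pics/miss.png

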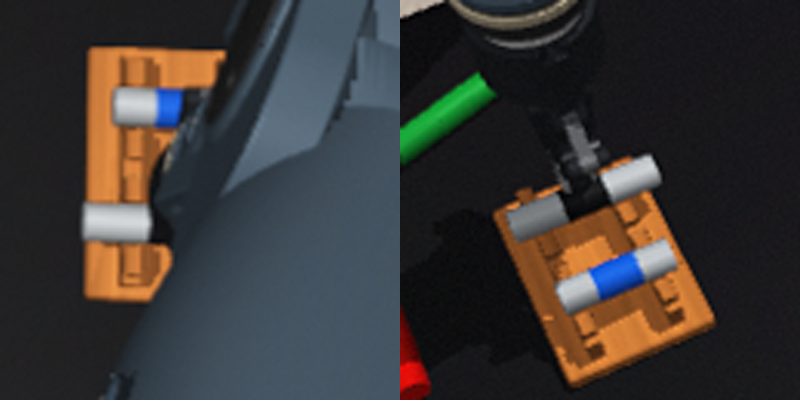

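```bash
python3 - <<'E'
from h import *
im=bot.grab_frame("scene")[:,:,::-1]
c=cv2.resize(im[150:290,180:290],None,fx=4.2,fy=4.2,interpolation=2); c=(255*(c/255.)**.4).astype(np.uint8)
E=np.linalg.inv(C["scene"]["extrinsics"]); K=np.array(C["scene"]["intrinsics"])
for q,col in(([518.1,-230.8,24.3],(0,0,255)),([518.1,-230.8,124.3],(0,255,255)),([518.1,-230.8,224.3],(0,255,0))):
    v=K@(E@[*q,1])[:3]; u=(v[:2]/v[2]-[180,150])*4.2; cv2.circle(c,tuple(int(a) for a in u),5,col,1)
cv2.imwrite("pics/bright.png",c); s=bot.observe(); print(s['opening'],s['finger_force'],s['joint_positions'])
E
```

```text
0.0036220030308087912 0.0 [-4.19003185e-01  4.19566173e-01 -2.14469615e-01  9.36732817e-01
 -8.23631644e-05  1.17534880e+00]
```

View pics/bright.png

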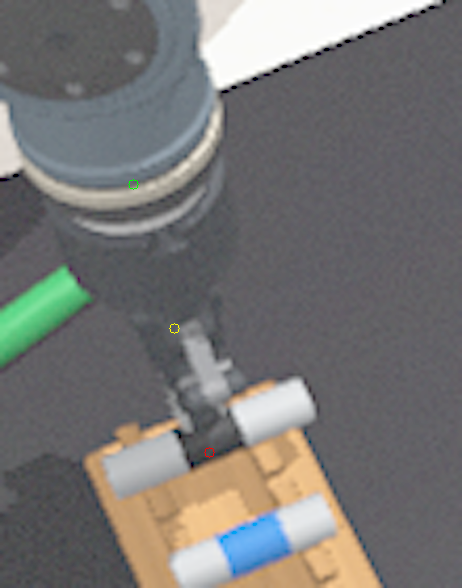

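Request:
send_rows(increments=[[[0,0,-1],[0,0,0],-1],[[0,0,-2],[0,0,0],-1],[[0,0,-3],[0,0,0],-1],[[0,0,-4],[0,0,0],-1],[[0,0,-5],[0,0,0],-1],[[0,0,-6],[0,0,0],-1],[[0,0,-6],[0,0,0],-1],[[0,0,-6],[0,0,0],-1],[[0,0,-6],[0,0,0],-1],[[0,0,-6],[0,0,0],-1]])

```text
time: 5.35
tool_pos: [518.1, -230.8, 30.2]
tool_rot: [-0.0, 0.715, 0.699, -0.0]
force: [-0.2, 0.4, 0.2]
opening: -0.0
finger_force: 0.0
```

```bash
python3 - <<'E'
from nav import *
add(0,0,-6,0)
from h import *
for n,(x0,y0,x1,y1) in(("top",(392,268,456,290)),("scene",(200,236,260,270))):
    im=bot.grab_frame(n)[:,:,::-1]
    h=cv2.cvtColor(np.ascontiguousarray(im),cv2.COLOR_BGR2HSV); m=((h[...,1]<60)&(h[...,2]>90)).astype(np.uint8)
    z=np.zeros_like(m); z[y0:y1,x0:x1]=m[y0:y1,x0:x1]
    k,_,st,ce=cv2.connectedComponentsWithStats(z); print(n,[(st[i].tolist(),np.round(ce[i],1).tolist()) for i in range(1,k) if st[i,4]>40])
s=bot.observe(); print(s['force'],s['opening'],s['finger_force'],s['tool_pos'])
E
```

```text
cmd [ 518.91 -232.38   29.88   88.65]
top [([395, 271, 21, 12, 230], [404.8, 276.2])]
scene [([235, 240, 20, 15, 175], [244.7, 247.2]), ([205, 253, 19, 14, 152], [213.7, 259.5])]
[ 0.53924826  0.16258382 -0.34496636] -0.00043707539139829565 0.0 [ 518.05924219 -230.76826354   30.23171225]
```

Request:
send_rows(increments=[[[0,0,-8],[0,0,0],-1],[[0,0,-16],[0,0,0],-1],[[0,0,-24],[0,0,0],-1],[[0,0,-32],[0,0,0],-1],[[0,0,-40],[0,0,0],-1],[[0,0,-50],[0,0,0],-1],[[0,0,-60],[0,0,0],-1],[[0,0,-60],[0,0,0],-1],[[0,0,-60],[0,0,0],-1],[[0,0,-60],[0,0,0],-1]])

```text
time: 6.28
tool_pos: [518.0, -230.7, 90.1]
tool_rot: [-0.0, 0.715, 0.699, -0.0]
force: [-0.3, -0.8, -0.5]
opening: 0.003
finger_force: 0.0
```

```bash
python3 - <<'E'
from nav import *
add(0,0,-60,0)
from h import *
cv2.imwrite("pics/raised_shut.png",bot.grab_frame("scene")[:,:,::-1]); print(bot.observe()['tool_pos'])
E
```

```text
cmd [ 518.91 -232.38   89.88   88.65]
[ 517.82818272 -230.66873116   89.88032565]
```

Request:
send_rows(increments=[[[0,0,0],[0,0,0],0.2],[[0,0,0],[0,0,0],0.2],[[0,0,0],[0,0,0],0.2],[[0,0,0],[0,0,0],0.2],[[0,0,0],[0,0,0],0.2],[[0,0,0],[0,0,0],0.2],[[0,0,0],[0,0,0],0.2],[[0,0,0],[0,0,0],0.2],[[0,0,0],[0,0,0],0.2],[[0,0,0],[0,0,0],0.2]])

```text
time: 7.17
tool_pos: [518.1, -230.8, 90.3]
tool_rot: [0.0, 0.715, 0.699, -0.0]
force: [-0.3, 0.2, 0.7]
opening: 0.602
finger_force: 0.0
```

```bash
python3 - <<'E'
from h import *
b=bot.grab_frame("scene")[:,:,::-1]; a=cv2.imread("pics/raised_shut.png"); s=bot.observe(); p=s['tool_pos']; print(p,s['opening'])
E=np.linalg.inv(C["scene"]["extrinsics"]); K=np.array(C["scene"]["intrinsics"]); out=[]
for im,offs in((a,(0,)),(b,(-25,25))):
    c=cv2.resize(im[140:275,190:280],None,fx=4.4,fy=4.4,interpolation=2); c=(255*(c/255.)**.4).astype(np.uint8)
    for o in offs:
        for z in (0,50):
            v=K@(E@[p[0]+o,p[1],p[2]+z,1])[:3]; cv2.circle(c,tuple(int(k) for k in (v[:2]/v[2]-[190,140])*4.4),4,(0,0,255),1)
    out.append(c)
cv2.imwrite("pics/raised.png",np.hstack(out))
E
```

```text
[ 518.11196297 -230.79628413   90.32106164] 0.6005950806690223
```

View pics/raised.png

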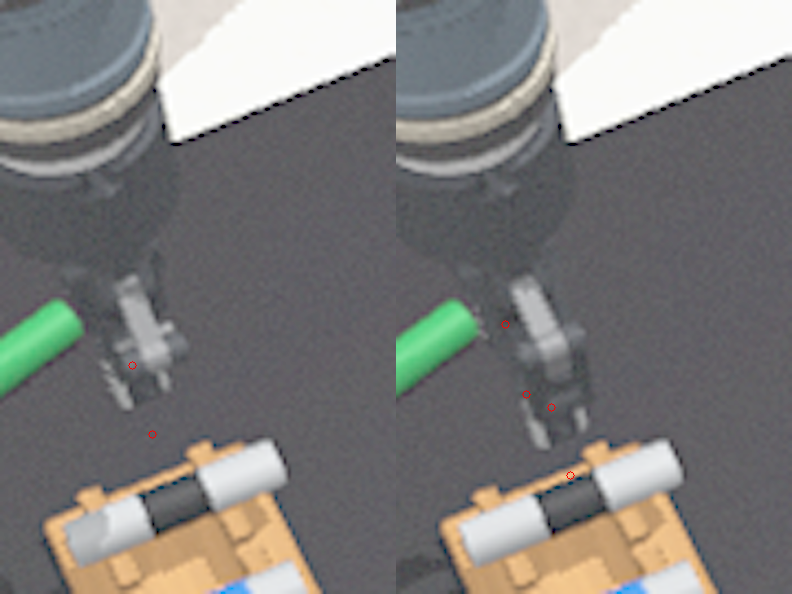

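The pictures show the real fingertips about 8 px (≈27 mm) higher than the reported TCP: shut tip at crop (145,400), predicted (152,434). Laterally they agree. So the fingers closed just above the bar, and I need to go about 25 mm lower, step by step, watching the force.

Request:
send_rows(increments=[[[0,0,10],[0,0,0],0.1],[[0,0,20],[0,0,0],0.1],[[0,0,30],[0,0,0],0.1],[[0,0,40],[0,0,0],0.1],[[0,0,50],[0,0,0],0.1],[[0,0,60],[0,0,0],0.1],[[0,0,65],[0,0,0],0.1],[[0,0,70],[0,0,0],0.1],[[0,0,72],[0,0,0],0.1],[[0,0,74],[0,0,0],0.1]])

```text
time: 8.05
tool_pos: [518.2, -230.9, 16.2]
tool_rot: [0.0, 0.715, 0.699, -0.0]
force: [0.5, -0.0, 0.1]
opening: 0.55
finger_force: 0.0
```

Request:
send_rows(increments=[[[0,0,1],[0,0,0],0.1],[[0,0,2],[0,0,0],0.1],[[0,0,3],[0,0,0],0.1],[[0,0,4],[0,0,0],0.1],[[0,0,5],[0,0,0],0.1],[[0,0,6],[0,0,0],0.1],[[0,0,7],[0,0,0],0.1],[[0,0,8],[0,0,0],0.1],[[0,0,8],[0,0,0],0.1],[[0,0,8],[0,0,0],0.1]])

```text
time: 8.88
tool_pos: [518.0, -230.8, 8.2]
tool_rot: [-0.0, 0.715, 0.699, -0.0]
force: [0.0, 0.8, -0.4]
opening: 0.55
finger_force: 0.0
```

Request:
send_rows(increments=[[[0,0,1],[0,0,0],0.1],[[0,0,2],[0,0,0],0.1],[[0,0,3],[0,0,0],0.1],[[0,0,4],[0,0,0],0.1],[[0,0,5],[0,0,0],0.1],[[0,0,6],[0,0,0],0.1],[[0,0,7],[0,0,0],0.1],[[0,0,8],[0,0,0],0.1],[[0,0,9],[0,0,0],0.1],[[0,0,9],[0,0,0],0.1]])

```text
time: 9.72
tool_pos: [518.0, -230.7, -1.0]
tool_rot: [-0.0, 0.715, 0.699, -0.0]
force: [-0.6, -0.9, 0.6]
opening: 0.549
finger_force: 0.0
```

Request:
send_rows(increments=[[[0,0,0],[0,0,0],-0.2],[[0,0,0],[0,0,0],-0.3],[[0,0,0],[0,0,0],-0.35],[[0,0,0],[0,0,0],-0.4],[[0,0,0],[0,0,0],-0.45],[[0,0,0],[0,0,0],-0.5],[[0,0,0],[0,0,0],-0.6],[[0,0,0],[0,0,0],-0.7],[[0,0,0],[0,0,0],-0.8],[[0,0,0],[0,0,0],-1]], force=25)

```text
time: 10.55
tool_pos: [519.6, -231.0, -0.2]
tool_rot: [0.001, 0.715, 0.699, 0.001]
force: [4.9, -0.4, -0.5]
opening: 0.242
finger_force: 24.5
```

Bar gripped: opening 0.24 (≈21 mm) at 24.5 N. Lifting, and easing the ~1.6 mm sideways offset.

Request:
send_rows(increments=[[[0,1.5,-2],[0,0,0],-1],[[0,1.5,-6],[0,0,0],-1],[[0,1.5,-12],[0,0,0],-1],[[0,1.5,-22],[0,0,0],-1],[[0,1.5,-34],[0,0,0],-1],[[0,1.5,-48],[0,0,0],-1],[[0,1.5,-62],[0,0,0],-1],[[0,1.5,-76],[0,0,0],-1],[[0,1.5,-88],[0,0,0],-1],[[0,1.5,-95],[0,0,0],-1]], force=40)

```text
time: 11.38
tool_pos: [519.9, -231.1, 96.5]
tool_rot: [0.001, 0.715, 0.699, 0.0]
force: [0.1, -0.8, -3.5]
opening: 0.241
finger_force: 40.8
```

```bash
python3 - <<'E'
from nav import *
add(0,0,91,0); add(0,1.5,-95,0); to(529,158.4,p[2],102.2)
E
```

```text
cmd [ 518.91 -232.38   -1.12   88.65]
cmd [ 520.41 -232.42   93.88   88.65]
shift [390.91  -0.62   0.  ] rz -13.55
```

Request:
send_rows(increments=[[[6,0,0],[0,0,0],-1],[[18,0,0],[0,0,-1],-1],[[38,0,0],[0,0,-2],-1],[[62,0,0],[0,0,-3],-1],[[88,0,0],[0,0,-4],-1],[[114,0,0],[0,0,-5],-1],[[140,0,0],[0,0,-6],-1],[[166,0,0],[0,0,-7],-1],[[192,0,0],[0,0,-8],-1],[[218,0,0],[0,0,-9],-1]])

```text
time: 12.22
tool_pos: [523.4, -10.7, 93.4]
tool_rot: [-0.001, 0.658, 0.753, -0.001]
force: [-0.4, -0.8, -2.7]
opening: 0.236
finger_force: 40.8
```

```bash
python3 - <<'E'
from nav import *
add(218,0,0,-9); to(529,158.4,p[2],102.2)
E
```

```text
cmd [525.55 -14.48  93.88  97.65]
shift [170.88  26.43   0.  ] rz -4.55
```

Request:
send_rows(increments=[[[26,4,0],[0,0,-1],-1],[[52,8,0],[0,0,-2],-1],[[78,12,0],[0,0,-3],-1],[[102,15.8,0],[0,0,-4],-1],[[124,19.2,0],[0,0,-4.5],-1],[[142,22,0],[0,0,-4.5],-1],[[156,24.1,0],[0,0,-4.5],-1],[[165,25.5,0],[0,0,-4.5],-1],[[171,26.4,0],[0,0,-4.5],-1],[[171,26.4,0],[0,0,-4.5],-1]])

```text
time: 13.05
tool_pos: [527.5, 161.2, 93.7]
tool_rot: [-0.0, 0.628, 0.778, -0.0]
force: [-0.6, -0.2, -2.6]
opening: 0.24
finger_force: 40.8
```

```bash
python3 - <<'E'
from nav import *
add(171,26.4,0,-4.5); to(529,158.4,40,102.2)
from h import *
ims=[bot.grab_frame(n)[:,:,::-1] for n in("top","scene")]; s=bot.observe(); print(s['tool_pos'])
f=lambda im,x0,y0,x1,y1:(255*(cv2.resize(im[y0:y1,x0:x1],(400,400),interpolation=2)/255.)**.6).astype(np.uint8)
cv2.imwrite("pics/ab.png",np.hstack([f(ims[0],140,210,270,340),f(ims[1],335,110,465,240)]))
E
```

```text
cmd [528.95 158.51  93.88 102.15]
shift [-1.200e-01  3.000e-02  5.388e+01] rz -0.05
[527.7533121  159.83252879  93.97826841]
```

View pics/ab.png

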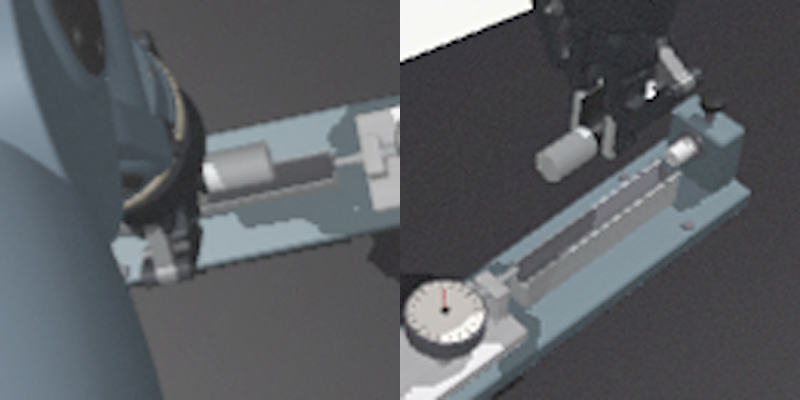

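The picture shows the bar held level over the rail and parallel to it. Its rear end is at top pixel (227.5,264.5) and scene pixel (388,164), and the anvil pin's face is at scene (423,160).

```bash
python3 - <<'E'
from h import *
print("rear tri",tri((388.5,163.5),(227.5,264.5)),onz("top",(227.5,264.3),136).round(1))
d=np.array([-.2115,.977])
for z in(50,55.6,60): print(z,"anvil scene",onz("scene",(423,160.5),z).round(1),"top",onz("top",(167.3,280.2),z).round(1))
print("anvil tri",tri((423,160.5),(167.3,280.2)))
E
```

```text
rear tri (array([535.5, 119.4, 128.3]), 14.8) [531.7 111.4 136. ]
50 anvil scene [508.9 241.8  50. ] top [513.6 234.7  50. ]
55.6 anvil scene [512.9 238.3  55.6] top [513.  233.2  55.6]
60 anvil scene [516.1 235.4  60. ] top [512.6 232.1  60. ]
anvil tri (array([513.8, 234.8,  57.4]), 4.4)
```

Request:
send_rows(increments=[[[1,0.5,3],[0,0,0],-1],[[2,1,10],[0,0,0],-1],[[2,1,20],[0,0,0],-1],[[2,1,31],[0,0,0],-1],[[2,1,42],[0,0,0],-1],[[2,1,52],[0,0,0],-1],[[2,1,60],[0,0,0],-1],[[2,1,66],[0,0,0],-1],[[2,1,70],[0,0,0],-1],[[2,1,71],[0,0,0],-1]])

```text
time: 13.98
tool_pos: [528.4, 162.1, 22.5]
tool_rot: [-0.0, 0.628, 0.778, -0.0]
force: [0.2, -1.2, -1.8]
opening: 0.238
finger_force: 40.8
```

Request:
send_rows(increments=[[[0,0,0.5],[0,0,0],-1],[[0,0,1],[0,0,0],-1],[[0,0,1.5],[0,0,0],-1],[[0,0,2],[0,0,0],-1],[[0,0,2.5],[0,0,0],-1],[[0,0,3],[0,0,0],-1],[[0,0,3.5],[0,0,0],-1],[[0,0,4],[0,0,0],-1],[[0,0,4],[0,0,0],-1],[[0,0,4],[0,0,0],-1]])

```text
time: 14.82
tool_pos: [528.7, 162.3, 19.2]
tool_rot: [0.0, 0.628, 0.778, -0.0]
force: [0.9, 0.1, -2.5]
opening: 0.236
finger_force: 40.8
```

Request:
send_rows(increments=[[[0,0,0.4],[0,0,0],-1],[[0,0,0.8],[0,0,0],-1],[[0,0,1.2],[0,0,0],-1],[[0,0,1.6],[0,0,0],-1],[[0,0,2],[0,0,0],-1],[[0,0,2.4],[0,0,0],-1],[[0,0,2.8],[0,0,0],-1],[[0,0,3.2],[0,0,0],-1],[[0,0,3.5],[0,0,0],-1],[[0,0,3.5],[0,0,0],-1]])

```text
time: 15.65
tool_pos: [529.0, 162.3, 15.9]
tool_rot: [0.0, 0.628, 0.778, 0.0]
force: [1.0, 0.6, -0.6]
opening: 0.246
finger_force: 41.2
```

Request:
send_rows(increments=[[[0,0,0.2],[0,0,0],-1],[[0,0,0.4],[0,0,0],-1],[[0,0,0.6],[0,0,0],-1],[[0,0,0.8],[0,0,0],-1],[[0,0,1],[0,0,0],-1],[[0,0,1.2],[0,0,0],-1],[[0,0,1.4],[0,0,0],-1],[[0,0,1.5],[0,0,0],-1],[[0,0,1.5],[0,0,0],-1],[[0,0,1.5],[0,0,0],-1]])

```text
time: 16.48
tool_pos: [529.9, 162.6, 14.9]
tool_rot: [0.001, 0.628, 0.778, 0.001]
force: [5.0, 1.1, 4.1]
opening: 0.235
finger_force: 41.5
```

Seated in the groove (upward force appeared, 5 N sideways from the V). I'm easing the lateral offset, then opening a little so the bar lies freely.

Request:
send_rows(increments=[[[0,0.4,0],[0,0,0],-1],[[0,0.8,-0.3],[0,0,0],-1],[[0,1.2,-0.5],[0,0,0],-1],[[0,1.6,-0.7],[0,0,0],-1],[[0,1.6,-0.7],[0,0,0],-1],[[0,1.6,-0.7],[0,0,0],-1],[[0,1.6,-0.7],[0,0,0],-1],[[0,1.6,-0.7],[0,0,0],-0.4],[[0,1.6,-0.7],[0,0,0],-0.3],[[0,1.6,-0.7],[0,0,0],-0.2]], force=20)

```text
time: 17.32
tool_pos: [529.2, 162.2, 14.5]
tool_rot: [-0.001, 0.628, 0.778, -0.001]
force: [-0.3, 0.3, -0.5]
opening: 0.403
finger_force: 0.0
```

Request:
send_rows(increments=[[[0,0,0],[0,0,0],-0.2],[[0,0,0],[0,0,0],-0.3],[[0,0,0],[0,0,0],-0.4],[[0,0,0],[0,0,0],-0.45],[[0,0,0],[0,0,0],-0.5],[[0,0,0],[0,0,0],-0.55],[[0,0,0],[0,0,0],-0.6],[[0,0,0],[0,0,0],-0.7],[[0,0,0],[0,0,0],-0.8],[[0,0,0],[0,0,0],-1]], force=20)

```text
time: 18.15
tool_pos: [530.4, 162.6, 15.0]
tool_rot: [0.0, 0.628, 0.778, 0.0]
force: [0.9, -1.2, 0.5]
opening: 0.247
finger_force: 19.6
```

```bash
python3 - <<'E'
from nav import *
add(2,1,71,0);add(0,0,4,0);add(0,0,3.5,0);add(0,0,1.5,0);add(0,1.6,-.7,0)
from h import *
im=bot.grab_frame("scene")[:,:,::-1];t=bot.grab_frame("top")[:,:,::-1]
f=lambda im,x0,y0,x1,y1:(255*(cv2.resize(im[y0:y1,x0:x1],(400,400),interpolation=2)/255.)**.6).astype(np.uint8)
cv2.imwrite("pics/laid.png",np.hstack([f(t,140,210,270,340),f(im,335,110,465,240)]))
E
```

```text
cmd [529.51 160.68  22.88 102.15]
cmd [529.51 160.68  18.88 102.15]
cmd [529.51 160.68  15.38 102.15]
cmd [529.51 160.68  13.88 102.15]
cmd [531.07 161.02  14.58 102.15]
```

View pics/laid.png

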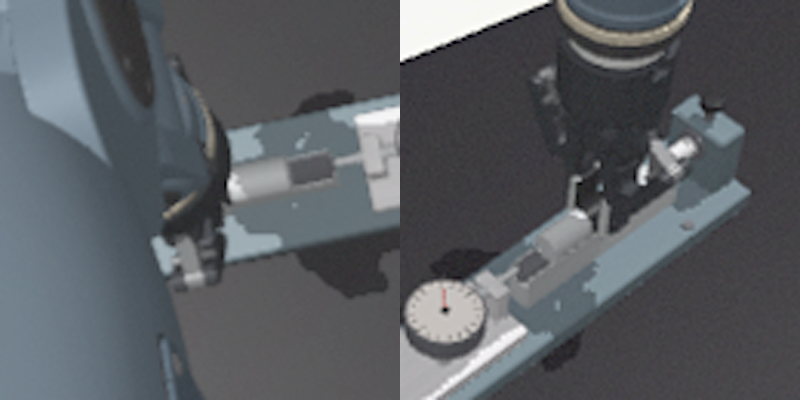

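The bar lies in the groove, rear end at top px (234,266), held lightly with no residual forces. The gap to the anvil is about 24 mm. Sliding 17 mm first, then in small steps.

Request:
send_rows(increments=[[[1,0,0],[0,0,0],-1],[[3,0,0],[0,0,0],-1],[[5,0,0],[0,0,0],-1],[[7,0,0],[0,0,0],-1],[[9,0,0],[0,0,0],-1],[[11,0,0],[0,0,0],-1],[[13,0,0],[0,0,0],-1],[[15,0,0],[0,0,0],-1],[[16.5,0,0],[0,0,0],-1],[[17,0,0],[0,0,0],-1]])

```text
time: 19.08
tool_pos: [526.7, 179.5, 15.0]
tool_rot: [0.0, 0.628, 0.778, 0.0]
force: [0.5, -1.8, 1.8]
opening: 0.246
finger_force: 19.8
```

Request:
send_rows(increments=[[[0.2,0,0],[0,0,0],-1],[[0.4,0,0],[0,0,0],-1],[[0.6,0,0],[0,0,0],-1],[[0.8,0,0],[0,0,0],-1],[[1,0,0],[0,0,0],-1],[[1.2,0,0],[0,0,0],-1],[[1.4,0,0],[0,0,0],-1],[[1.5,0,0],[0,0,0],-1],[[1.5,0,0],[0,0,0],-1],[[1.5,0,0],[0,0,0],-1]])

```text
time: 19.92
tool_pos: [526.4, 180.7, 15.0]
tool_rot: [0.0, 0.628, 0.778, 0.0]
force: [1.2, -1.9, 2.6]
opening: 0.247
finger_force: 19.8
```

Request:
send_rows(increments=[[[0.2,0,0],[0,0,0],-1],[[0.4,0,0],[0,0,0],-1],[[0.6,0,-0.1],[0,0,0],-1],[[0.8,0,-0.2],[0,0,0],-1],[[1,0,-0.3],[0,0,0],-1],[[1.2,0,-0.4],[0,0,0],-1],[[1.4,0,-0.5],[0,0,0],-1],[[1.5,0,-0.5],[0,0,0],-1],[[1.5,0,-0.5],[0,0,0],-1],[[1.5,0,-0.5],[0,0,0],-1]])

```text
time: 20.75
tool_pos: [525.8, 182.2, 15.3]
tool_rot: [-0.0, 0.628, 0.778, -0.0]
force: [2.3, 0.2, -1.3]
opening: 0.245
finger_force: 19.6
```

Request:
send_rows(increments=[[[0.2,0,0],[0,0,0],-1],[[0.4,0,0],[0,0,0],-1],[[0.6,0,0],[0,0,0],-1],[[0.8,0,0],[0,0,0],-1],[[1,0,0],[0,0,0],-1],[[1.2,0,0],[0,0,0],-1],[[1.4,0,0],[0,0,0],-1],[[1.5,0,0],[0,0,0],-1],[[1.5,0,0],[0,0,0],-1],[[1.5,0,0],[0,0,0],-1]])

```text
time: 21.58
tool_pos: [525.5, 183.6, 15.4]
tool_rot: [-0.0, 0.628, 0.778, -0.0]
force: [0.1, 0.1, -2.5]
opening: 0.248
finger_force: 19.7
```

Request:
send_rows(increments=[[[0.2,0,0.2],[0,0,0],-1],[[0.4,0,0.2],[0,0,0],-1],[[0.6,0,0.2],[0,0,0],-1],[[0.8,0,0.2],[0,0,0],-1],[[1,0,0.2],[0,0,0],-1],[[1.2,0,0.2],[0,0,0],-1],[[1.4,0,0.2],[0,0,0],-1],[[1.5,0,0.2],[0,0,0],-1],[[1.5,0,0.2],[0,0,0],-1],[[1.5,0,0.2],[0,0,0],-1]])

```text
time: 22.42
tool_pos: [525.4, 185.1, 15.2]
tool_rot: [-0.0, 0.628, 0.778, -0.0]
force: [1.0, -0.5, -3.1]
opening: 0.247
finger_force: 19.7
```

Request:
send_rows(increments=[[[0.2,0,0],[0,0,0],-1],[[0.4,0,0],[0,0,0],-1],[[0.6,0,0],[0,0,0],-1],[[0.8,0,0],[0,0,0],-1],[[1,0,0],[0,0,0],-1],[[1.2,0,0],[0,0,0],-1],[[1.4,0,0],[0,0,0],-1],[[1.5,0,0],[0,0,0],-1],[[1.5,0,0],[0,0,0],-1],[[1.5,0,0],[0,0,0],-1]])

```text
time: 23.25
tool_pos: [525.1, 186.6, 15.3]
tool_rot: [0.0, 0.628, 0.778, -0.0]
force: [-0.0, 0.4, -3.2]
opening: 0.248
finger_force: 19.7
```

Request:
send_rows(increments=[[[0.2,0,0.1],[0,0,0],-1],[[0.4,0,0.2],[0,0,0],-1],[[0.6,0,0.3],[0,0,0],-1],[[0.8,0,0.4],[0,0,0],-1],[[1,0,0.4],[0,0,0],-1],[[1.2,0,0.4],[0,0,0],-1],[[1.4,0,0.4],[0,0,0],-1],[[1.5,0,0.4],[0,0,0],-1],[[1.5,0,0.4],[0,0,0],-1],[[1.5,0,0.4],[0,0,0],-1]])

```text
time: 24.08
tool_pos: [525.0, 187.8, 15.0]
tool_rot: [0.0, 0.628, 0.778, -0.0]
force: [0.7, -3.4, 3.7]
opening: 0.249
finger_force: 20.1
```

Request:
send_rows(increments=[[[0.2,0,0],[0,0,0],-1],[[0.4,0,0],[0,0,0],-1],[[0.6,0,0],[0,0,0],-1],[[0.8,0,0],[0,0,0],-1],[[1,0,0],[0,0,0],-1],[[1.2,0,0],[0,0,0],-1],[[1.4,0,0],[0,0,0],-1],[[1.5,0,0],[0,0,0],-1],[[1.5,0,0],[0,0,0],-1],[[1.5,0,0],[0,0,0],-1]])

```text
time: 24.92
tool_pos: [525.0, 187.7, 15.0]
tool_rot: [0.001, 0.629, 0.778, -0.001]
force: [1.6, -11.7, 3.7]
opening: 0.239
finger_force: 20.2
```

Contact: −11.7 N including drag. Easing back 0.5 mm and holding.

Request:
send_rows(increments=[[[-0.3,0,-0.1],[0,0,0],-1],[[-0.5,0,-0.1],[0,0,0],-1],[[-0.5,0,-0.1],[0,0,0],-1],[[-0.5,0,-0.1],[0,0,0],-1],[[-0.5,0,-0.1],[0,0,0],-1],[[-0.5,0,-0.1],[0,0,0],-1],[[-0.5,0,-0.1],[0,0,0],-1],[[-0.5,0,-0.1],[0,0,0],-1],[[-0.5,0,-0.1],[0,0,0],-1],[[-0.5,0,-0.1],[0,0,0],-1]])

```text
time: 25.75
tool_pos: [525.0, 187.8, 15.0]
tool_rot: [0.001, 0.629, 0.778, -0.001]
force: [2.2, -9.1, 2.6]
opening: 0.25
finger_force: 20.1
```

Request:
send_rows(increments=[[[0,0,0],[0,0,0],-1],[[0,0,0],[0,0,0],-1],[[0,0,0],[0,0,0],-1],[[0,0,0],[0,0,0],-1],[[0,0,0],[0,0,0],-1],[[0,0,0],[0,0,0],-1],[[0,0,0],[0,0,0],-1],[[0,0,0],[0,0,0],-1],[[0,0,0],[0,0,0],-1],[[0,0,0],[0,0,0],-1]])

```text
time: 26.58
tool_pos: [524.9, 187.8, 15.0]
tool_rot: [0.001, 0.629, 0.778, -0.001]
force: [1.7, -8.2, 3.0]
opening: 0.249
finger_force: 20.1
```

Held about 1.7 s at 8–9 N. Opening, then rising.

Request:
send_rows(increments=[[[0,0,0],[0,0,0],-0.4],[[0,0,0],[0,0,0],-0.2],[[0,0,0],[0,0,0],0],[[0,0,0],[0,0,0],0],[[0,0,0],[0,0,0],0],[[0,0,-8],[0,0,0],0],[[0,0,-20],[0,0,0],0],[[0,0,-36],[0,0,0],0],[[0,0,-56],[0,0,0],0],[[0,0,-76],[0,0,0],0]])

```text
time: 27.42
tool_pos: [524.3, 189.0, 92.1]
tool_rot: [-0.0, 0.628, 0.778, -0.0]
force: [0.1, 1.0, -1.0]
opening: 0.504
finger_force: 0.0
```

```bash
python3 - <<'E'
from nav import *
for a in((17,0,0,0),(1.5,0,0,0),(1.5,0,-.5,0),(1.5,0,0,0),(1.5,0,.2,0),(1.5,0,0,0),(1.5,0,.4,0),(1.5,0,0,0),(-.5,0,-.1,0),(0,0,-76,0)): add(*a)
to(573,-32,95,102.15)
E
```

```text
cmd [527.49 177.63  14.58 102.15]
cmd [527.18 179.1   14.58 102.15]
cmd [526.86 180.57  15.08 102.15]
cmd [526.55 182.03  15.08 102.15]
cmd [526.23 183.5   14.88 102.15]
cmd [525.91 184.97  14.88 102.15]
cmd [525.6  186.43  14.48 102.15]
cmd [525.28 187.9   14.48 102.15]
cmd [525.39 187.41  14.58 102.15]
cmd [525.39 187.41  90.58 102.15]
shift [-224.52    0.37   -4.42] rz -0.0
```

Request:
send_rows(increments=[[[-10,0,-5],[0,0,0],0],[[-32,0,-6],[0,0,0],0],[[-62,0,-6],[0,0,0],0],[[-95,0,-6],[0,0,0],0],[[-128,0,-6],[0,0,0],0],[[-160,0,-6],[0,0,0],0],[[-188,0,-6],[0,0,0],0],[[-210,0,-6],[0,0,0],0],[[-222,0,-6],[0,0,0],0],[[-225,0,-6],[0,0,0],0]])

```text
time: 28.25
tool_pos: [572.1, -33.0, 96.8]
tool_rot: [0.0, 0.629, 0.777, -0.0]
force: [-0.5, -0.1, -1.0]
opening: 0.507
finger_force: 0.0
```

```bash
python3 - <<'E'
from nav import *
add(-225,0,-6,0)
from h import *
t=bot.grab_frame("top")[:,:,::-1]; s=bot.grab_frame("scene")[:,:,::-1]; cv2.imwrite("pics/gap_t.png",t); cv2.imwrite("pics/gap_s.png",s)
st=bot.observe(); print(st['tool_pos'])
d=np.array([-.2118,.9773]); c0=np.array([522.8,187.0])   # camera-frame bar centre guess on the groove line
def proj(n,q):
    v=np.array(C[n]["intrinsics"])@(np.linalg.inv(C[n]["extrinsics"])@[*q,1])[:3]; return v[:2]/v[2]
for n,im in(("top",t),("scene",s)):
    g=cv2.cvtColor(np.ascontiguousarray(im),cv2.COLOR_BGR2GRAY)
    for lat in(-3,0,3):
        S=np.arange(-130,-30,2); P=np.array([proj(n,[*(c0+d*u+lat*np.array([d[1],-d[0]])),58]) for u in S],np.float32)
        print(n,lat,list(zip(S.tolist(),cv2.remap(g,P[None,:,0],P[None,:,1],1)[0].tolist())))
E
```

```text
cmd [572.74 -32.55  96.58 102.15]
[571.74280045 -31.11839245  96.80633409]
top -3 [(-130, 90), (-128, 89), (-126, 90), (-124, 90), (-122, 89), (-120, 89), (-118, 88), (-116, 88), (-114, 88), (-112, 88), (-110, 87), (-108, 86), (-106, 86), (-104, 86), (-102, 84), (-100, 84), (-98, 84), (-96, 83), (-94, 81), (-92, 80), (-90, 78), (-88, 77), (-86, 76), (-84, 75), (-82, 73), (-80, 71), (-78, 68), (-76, 67), (-74, 64), (-72, 61), (-70, 61), (-68, 65), (-66, 63), (-64, 49), (-62, 43), (-60, 42), (-58, 41), (-56, 42), (-54, 40), (-52, 52), (-50, 91), (-48, 164), (-46, 202), (-44, 201), (-42, 200), (-40, 200), (-38, 201), (-36, 201), (-34, 200), (-32, 199)]
top 0 [(-130, 90), (-128, 90), (-126, 89), (-124, 89), (-122, 88), (-120, 88), (-118, 88), (-116, 89), (-114, 88), (-112, 86), (-110, 85), (-108, 86), (-106, 85), (-104, 85), (-102, 84), (-100, 83), (-98, 83), (-96, 81), (-94, 80), (-92, 79), (-90, 77), (-88, 76), (-86, 74), (-84, 73), (-82, 71), (-80, 69), (-78, 67), (-76, 64), (-74, 62), (-72, 62), (-70, 63), (-68, 66), (-66, 65), (-64, 57), (-62, 44), (-60, 44), (-58, 44), (-56, 44), (
[... 1838 characters left out ...]
8, 86), (-46, 95), (-44, 152), (-42, 197), (-40, 203), (-38, 202), (-36, 203), (-34, 204), (-32, 206)]
scene 3 [(-130, 215), (-128, 223), (-126, 225), (-124, 226), (-122, 228), (-120, 225), (-118, 218), (-116, 220), (-114, 206), (-112, 210), (-110, 206), (-108, 223), (-106, 197), (-104, 183), (-102, 113), (-100, 80), (-98, 68), (-96, 69), (-94, 69), (-92, 69), (-90, 68), (-88, 69), (-86, 68), (-84, 68), (-82, 68), (-80, 69), (-78, 68), (-76, 68), (-74, 68), (-72, 68), (-70, 65), (-68, 50), (-66, 41), (-64, 43), (-62, 43), (-60, 44), (-58, 47), (-56, 68), (-54, 84), (-52, 85), (-50, 86), (-48, 87), (-46, 103), (-44, 159), (-42, 194), (-40, 193), (-38, 193), (-36, 193), (-34, 196), (-32, 195)]
```

Bar end sits at −50 (in contact position), and the plunger tip is about −102, so the gap is ≈52 mm and travel ≈55 mm. Descending on the post.

Request:
send_rows(increments=[[[0,0.4,6],[0,0,0],0],[[0,0.4,14],[0,0,0],0],[[0,0.4,23],[0,0,0],0],[[0,0.4,32],[0,0,0],0],[[0,0.4,40],[0,0,0],0],[[0,0.4,48],[0,0,0],0],[[0,0.4,55],[0,0,0],0],[[0,0.4,60],[0,0,0],0],[[0,0.4,62],[0,0,0],0],[[0,0.4,62],[0,0,0],0]])

```text
time: 29.18
tool_pos: [572.1, -30.9, 34.4]
tool_rot: [-0.0, 0.628, 0.778, -0.0]
force: [-0.1, 0.7, -0.5]
opening: 0.499
finger_force: 0.0
```

Request:
send_rows(increments=[[[0,0,0],[0,0,0],-0.2],[[0,0,0],[0,0,0],-0.3],[[0,0,0],[0,0,0],-0.4],[[0,0,0],[0,0,0],-0.5],[[0,0,0],[0,0,0],-0.55],[[0,0,0],[0,0,0],-0.6],[[0,0,0],[0,0,0],-0.7],[[0,0,0],[0,0,0],-0.8],[[0,0,0],[0,0,0],-0.9],[[0,0,0],[0,0,0],-1]], force=40)

```text
time: 30.02
tool_pos: [572.2, -30.9, 35.2]
tool_rot: [0.0, 0.628, 0.778, -0.0]
force: [-3.6, -0.5, 4.7]
opening: 0.157
finger_force: 39.7
```

Post gripped (opening ≈13.5 mm). Sliding 44 mm, then finer.

Request:
send_rows(increments=[[[2,0,0],[0,0,0],-1],[[6,0,0],[0,0,0],-1],[[11,0,0],[0,0,0],-1],[[16,0,0],[0,0,0],-1],[[22,0,0],[0,0,0],-1],[[28,0,0],[0,0,0],-1],[[34,0,0],[0,0,0],-1],[[39,0,0],[0,0,0],-1],[[43,0,0],[0,0,0],-1],[[44,0,0],[0,0,0],-1]])

```text
time: 30.85
tool_pos: [563.0, 11.7, 35.2]
tool_rot: [0.001, 0.628, 0.778, -0.001]
force: [-2.1, -5.4, 4.4]
opening: 0.159
finger_force: 39.8
```

Request:
send_rows(increments=[[[0.4,0,0],[0,0,0],-1],[[0.8,0,0],[0,0,0],-1],[[1.2,0,0],[0,0,0],-1],[[1.6,0,0],[0,0,0],-1],[[2,0,0],[0,0,0],-1],[[2.4,0,0],[0,0,0],-1],[[2.8,0,0],[0,0,0],-1],[[3.2,0,0],[0,0,0],-1],[[3.6,0,0],[0,0,0],-1],[[4,0,0],[0,0,0],-1]])

```text
time: 31.68
tool_pos: [562.3, 15.1, 35.2]
tool_rot: [0.001, 0.629, 0.778, -0.001]
force: [-2.0, -5.8, 4.5]
opening: 0.152
finger_force: 39.8
```

```bash
cat > gap.py <<'E'
from nav import *
from h import *
t=bot.grab_frame("top")[:,:,::-1]; s=bot.grab_frame("scene")[:,:,::-1]; st=bot.observe(); q=st['tool_pos']
print(q,st['force'],"travel",((q[:2]-[572.2,-30.9])@[-.2118,.9773]).round(2))
h=cv2.cvtColor(np.ascontiguousarray(s),cv2.COLOR_BGR2HSV)
d=np.array([-.2118,.9773]); c0=np.array([522.8,187.0]); g=h[...,2]
def proj(q):
    v=np.array(C["scene"]["intrinsics"])@(np.linalg.inv(C["scene"]["extrinsics"])@[*q,1])[:3]; return v[:2]/v[2]
for lat in(0,1.5,3):
    S=np.arange(-76,-40,1); P=np.array([proj([*(c0+d*u+lat*np.array([d[1],-d[0]])),58]) for u in S],np.float32)
    print(lat,S[0],cv2.remap(g,P[None,:,0],P[None,:,1],1)[0].tolist())
E
python3 gap.py
```

```text
[562.30475112  15.13879146  35.23826956] [-1.90033749 -4.95604942  5.46357319] travel 47.09
0 -76 [227, 228, 222, 210, 203, 206, 208, 200, 185, 168, 161, 147, 125, 120, 130, 140, 143, 141, 140, 132, 117, 99, 82, 81, 82, 85, 86, 87, 88, 92, 98, 127, 156, 185, 201, 206]
1.5 -76 [227, 229, 230, 227, 223, 225, 226, 228, 212, 199, 190, 188, 183, 186, 187, 199, 206, 198, 179, 166, 142, 111, 90, 80, 83, 86, 87, 87, 88, 94, 111, 134, 162, 184, 198, 204]
3 -76 [227, 227, 227, 228, 225, 222, 223, 218, 221, 217, 201, 200, 221, 223, 215, 225, 230, 235, 215, 168, 125, 98, 88, 85, 86, 88, 88, 88, 89, 94, 107, 134, 164, 191, 197, 196]
```

Request:
send_rows(increments=[[[0.4,0,0],[0,0,0],-1],[[0.8,0,0],[0,0,0],-1],[[1.2,0,0],[0,0,0],-1],[[1.6,0,0],[0,0,0],-1],[[2,0,0],[0,0,0],-1],[[2.4,0,0],[0,0,0],-1],[[2.8,0,0],[0,0,0],-1],[[3.2,0,0],[0,0,0],-1],[[3.6,0,0],[0,0,0],-1],[[4,0,0],[0,0,0],-1]])

```text
time: 32.62
tool_pos: [561.5, 18.7, 35.2]
tool_rot: [0.001, 0.629, 0.778, -0.001]
force: [-1.9, -7.2, 5.0]
opening: 0.156
finger_force: 39.8
```

```bash
python3 gap.py
```

```text
[561.49500319  18.74450073  35.21314922] [-1.98376422 -6.88030795  5.22061251] travel 50.78
0 -76 [223, 225, 226, 228, 229, 229, 220, 209, 201, 196, 187, 168, 141, 129, 133, 138, 140, 136, 133, 136, 131, 119, 108, 107, 102, 86, 79, 81, 84, 90, 97, 125, 155, 184, 201, 206]
1.5 -76 [225, 226, 226, 226, 227, 227, 227, 225, 218, 215, 211, 207, 194, 188, 185, 197, 204, 197, 186, 188, 183, 171, 156, 131, 102, 86, 78, 79, 82, 90, 109, 133, 160, 183, 197, 204]
3 -76 [227, 228, 227, 227, 225, 224, 224, 225, 231, 232, 216, 210, 222, 222, 214, 225, 231, 238, 227, 207, 204, 219, 176, 130, 92, 75, 71, 71, 81, 92, 108, 135, 163, 190, 197, 196]
```

Request:
send_rows(increments=[[[0.2,0,0],[0,0,0],-1],[[0.4,0,0],[0,0,0],-1],[[0.6,0,0],[0,0,0],-1],[[0.8,0,0],[0,0,0],-1],[[1,0,0],[0,0,0],-1],[[1.2,0,0],[0,0,0],-1],[[1.4,0,0],[0,0,0],-1],[[1.6,0,0],[0,0,0],-1],[[1.8,0,0],[0,0,0],-1],[[2,0,0],[0,0,0],-1]])

```text
time: 33.55
tool_pos: [561.1, 20.6, 35.2]
tool_rot: [0.001, 0.629, 0.778, -0.001]
force: [-1.0, -7.8, 5.3]
opening: 0.156
finger_force: 39.8
```

```bash
python3 gap.py
```

```text
[561.09152083  20.63791817  35.21735673] [-1.29078127 -7.24570624  6.70404691] travel 52.72
0 -76 [220, 226, 226, 227, 227, 227, 227, 225, 218, 207, 198, 182, 160, 145, 142, 141, 141, 136, 132, 136, 132, 121, 110, 109, 103, 88, 80, 82, 85, 91, 99, 127, 156, 184, 200, 206]
1.5 -76 [224, 226, 228, 227, 227, 227, 229, 230, 225, 223, 224, 224, 206, 195, 188, 198, 203, 196, 186, 189, 184, 172, 157, 133, 106, 90, 81, 80, 82, 91, 110, 134, 162, 184, 198, 205]
3 -76 [225, 227, 227, 227, 226, 227, 229, 231, 233, 233, 223, 219, 228, 224, 215, 223, 229, 237, 227, 208, 204, 218, 175, 131, 96, 79, 73, 71, 80, 91, 106, 134, 164, 191, 197, 197]
```

The tip advanced 3.2 mm then stopped while the carriage went on, so contact was at travel ≈50.3 mm and the press now is ≈2.4 mm. Adding 1.6 mm, then letting go.

Request:
send_rows(increments=[[[0.2,0,0],[0,0,0],-1],[[0.4,0,0],[0,0,0],-1],[[0.6,0,0],[0,0,0],-1],[[0.8,0,0],[0,0,0],-1],[[1,0,0],[0,0,0],-1],[[1.2,0,0],[0,0,0],-1],[[1.4,0,0],[0,0,0],-1],[[1.6,0,0],[0,0,0],-1],[[1.6,0,0],[0,0,0],-1],[[1.6,0,0],[0,0,0],-1]])

```text
time: 34.48
tool_pos: [560.8, 22.2, 35.2]
tool_rot: [0.001, 0.629, 0.778, -0.001]
force: [-1.9, -6.4, 5.3]
opening: 0.157
finger_force: 39.8
```

```bash
python3 gap.py | head -2
```

```text
[560.75415589  22.15887925  35.21326981] [-1.98345827 -6.76204637  4.52805774] travel 54.28
0 -76 [198, 205, 218, 225, 226, 225, 226, 228, 228, 227, 213, 195, 179, 177, 177, 174, 161, 144, 133, 136, 131, 121, 109, 110, 104, 88, 80, 82, 85, 90, 97, 126, 156, 185, 201, 207]
```

Request:
send_rows(increments=[[[-0.5,0,0],[0,0,0],-1],[[-1,0,0],[0,0,0],-1],[[-1,0,0],[0,0,0],-0.6],[[-1,0,0],[0,0,0],-0.3],[[-1,0,0],[0,0,0],0],[[-1,0,0],[0,0,0],0],[[-1,0,0],[0,0,0],0],[[-1,0,-8],[0,0,0],0],[[-1,0,-24],[0,0,0],0],[[-1,0,-44],[0,0,0],0]])

```text
time: 35.42
tool_pos: [559.9, 22.5, 78.9]
tool_rot: [-0.001, 0.628, 0.778, -0.001]
force: [-0.1, -0.7, -0.4]
opening: 0.501
finger_force: 0.0
```

Request:
send_rows(increments=[[[0,0,-20],[0,0,0],0],[[0,0,-44],[0,0,0],0],[[-15,0,-70],[0,0,0],0],[[-40,-10,-90],[0,0,0],0],[[-70,-30,-100],[0,0,0],0],[[-100,-50,-100],[0,0,0],0],[[-130,-70,-100],[0,0,0],0],[[-160,-90,-100],[0,0,0],0],[[-180,-110,-100],[0,0,0],0],[[-190,-120,-100],[0,0,0],0]])

```text
time: 36.25
tool_pos: [481.9, -191.0, 179.8]
tool_rot: [0.0, 0.629, 0.777, -0.0]
force: [0.8, 0.0, 0.0]
opening: 0.499
finger_force: 0.0
```

```bash
python3 - <<'E'
from h import *
t=bot.grab_frame("top")[:,:,::-1]; s=bot.grab_frame("scene")[:,:,::-1]
r=lambda im,x0,y0,x1,y1,w,hh:cv2.resize(im[y0:y1,x0:x1],(w,hh),interpolation=2)
cv2.imwrite("pics/final.png",np.vstack([r(t,130,225,330,300,800,300),np.hstack([r(s,295,130,455,250,400,300),r(s,150,190,290,295,400,300)])]))
E
```

```text
(no output)
```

View pics/final.png

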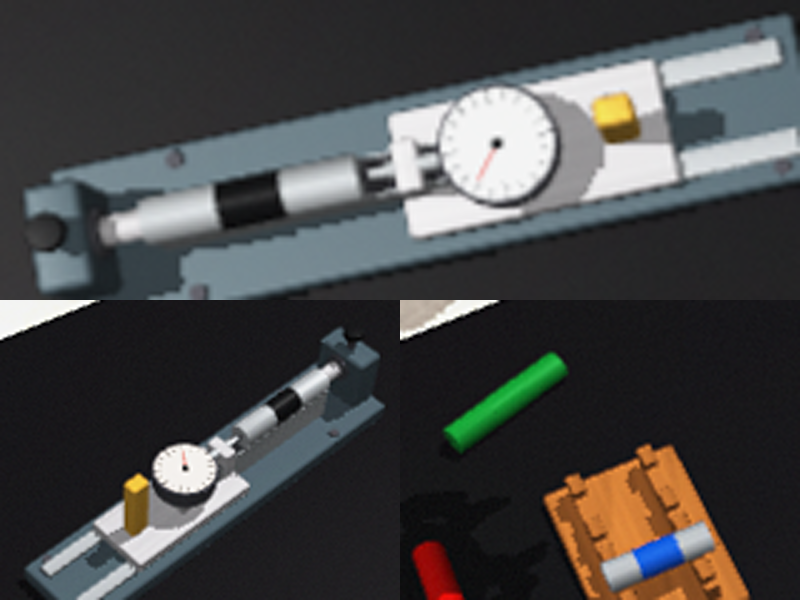

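The final picture shows the bar against the anvil pin (top crop (125,228)) with the plunger on its other end (365,175). The carriage has moved up and the gripper is clear. The short bar and the look-alikes are untouched. Handing in.

```bash
python3 -c "
from plant import bot
print(bot.close_job())"
```

```text
the job is handed in; nothing more can be done
None
```

The job is handed in at about 36 s: the 100 mm bar lies in the groove against the anvil, after being held there at about 8–9 N for over a second (peak reading 11.7 N). The plunger is pressed in about 4 mm and the gripper is clear; my first grasp closed above the bar without touching it and had to be redone about 25 mm lower.

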